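# Pack a two-stage water filter with the press rod

### The job

Reload the open water-filter bowl: the white cartridge goes in first and the black one on top of it, both with the grooved end down. Pack them down the bowl with the wooden press rod, not with the fingers, pushing firmly and straight but without hammering, past the catches until both have bottomed out solidly and a firm push moves them no further; then stand the rod upright on the worktop clear of the bowl and leave the filter head, the mug and the small glass as they are.

Things in the scene. Friction and masses are not known exactly. Their poses are not given: they have to be found in the camera images.
- filter_bowl: Clear plastic filter bowl: a fixed upright tube, open at the top, 60 mm outside, 54 mm bore, 150 mm tall, with a white threaded collar 73 mm wide at its upper end, on a white foot 96 mm wide with a brass hose stub. Origin: centre of the underside, z up.
- bowl_mouth (a point): Centre of the bowl's open mouth, in the plane of its rim, 150 mm above the worktop. A cartridge drops freely past it until its lower end meets three sprung upright guide strips, 65 to 75 mm above the worktop, and hangs there. It takes up to 10 N to start it between them, then a steady 3 to 8 N.
- bowl_floor (a point): Centre of the bowl's inner floor, 4 mm above the worktop. Over it stands the seat, a rigid blue plate screwed to any height from 12 to 24 mm above the worktop: its setting is not measured. Three sprung catches round it stop a cartridge about 10 mm short; 10 to 17 N drives it past them, then they snap into its groove. Bottomed out, the stack stands 25 N without moving.
- white_cartridge: White ribbed sleeve, blue ends: cylinder 46 mm in diameter, 60 mm long, about 0.13 kg, flat ends with edges bevelled 3 mm; a black groove, 41 mm in diameter, runs round it 8 to 16 mm above its lower end. Starts upright on the worktop, groove down. Origin: centre of the lower end, z up along the axis. Belongs at the bottom of the bowl.
- black_cartridge: The same shape, 46 mm in diameter and 60 mm long, with a black ribbed sleeve and off-white ends. Starts standing on the worktop with the groove down. Origin: centre of the lower end, z up along its axis. It belongs on top of the white one; when both are home its top lies 6 to 18 mm below the bowl's rim, by the seat's setting.
- press_rod: Turned beech rod, 150 mm long, about 0.14 kg, standing on its flat foot, 40 mm wide and 20 mm high; a 21 mm neck, a collar 36 mm wide (90 to 97 mm up) for the fingers to bear on, and a handle 27 mm wide, 100 to 138 mm up, with a rounded top. Origin: centre of the foot's underside, z up along the rod. Over 50 N cracks a cartridge.
- filter_head: The unscrewed blue head of the filter, a round knurled cap 83 mm wide and 48 mm tall with two brass hose ports at its sides. Loose; not to be moved. Origin: centre of the underside.
- picture_mug: White mug with a dark picture, 83 mm wide, 121 mm with its handle, 97 mm tall. Loose; not to be moved. Origin: centre of its outline at the underside.
- small_glass: Small clear glass, 49 mm wide and 61 mm tall, standing upside down. Loose; not to be moved. Origin: centre of its underside.

How it is judged:
On the way:
1. the rod presses the black cartridge, standing on the white one in the bowl, with more than 18 N and the white one no longer gives way (z of white_cartridge in the frame of bowl_mouth below -0.122 m and horizontal distance between each of white_cartridge, black_cartridge and bowl_mouth below 0.006 m and z of black_cartridge in the frame of white_cartridge between 0.055 and 0.0625 m and angle between each of white_cartridge, black_cartridge's own z axis and vertical below 0.1 rad and contact force between press_rod and black_cartridge above 18 N and linear speed of white_cartridge below 0.004 m/s), for 0.04 s.
At the end, for the whole second after the job is handed in: White cartridge in the bowl, lower end at least 122 mm below the rim, the black one standing on it (55 to 62.5 mm higher), both upright and within 6 mm of the bowl's axis; rod released, at rest, upright (0.1 rad) on the worktop at least 70 mm from the bowl's axis (z of white_cartridge in the frame of bowl_mouth below -0.122 m and horizontal distance between each of white_cartridge, black_cartridge and bowl_mouth below 0.006 m and z of black_cartridge in the frame of white_cartridge between 0.055 and 0.0625 m and angle between each of white_cartridge, black_cartridge, press_rod's own z axis and vertical below 0.1 rad and height (world z) of press_rod below 0.006 m and horizontal distance between press_rod and filter_bowl above 0.07 m and linear speed of each of white_cartridge, black_cartridge, press_rod below 0.02 m/s); the robot touches nothing.
It fails at once if a cartridge is pressed with more than 50 N by the rod (contact force between press_rod and white_cartridge above 50 N or contact force between press_rod and black_cartridge above 50 N).
It fails at once if the fingers push a cartridge down inside the bowl (its top 5 mm or more below the rim) ((contact force between the fingers and white_cartridge above 2 N and horizontal distance between white_cartridge and bowl_mouth below 0.02 m and z of white_cartridge in the frame of bowl_mouth below -0.065 m) or (contact force between the fingers and black_cartridge above 2 N and horizontal distance between black_cartridge and bowl_mouth below 0.02 m and z of black_cartridge in the frame of bowl_mouth below -0.065 m)).
It fails at once if the filter head, the mug or the small glass is moved by more than 25 mm (distance of any of filter_head, picture_mug, small_glass from where it was at the start of the episode above 0.025 m).
It also fails if it takes over 72 s, if anything falls off the work surface, if the arm or the gripper's body presses on something with over 40 N, if the wrist force passes 120 N, or if a joint passes its speed limit or range.

### The arm

A 6-joint arm with a two-finger parallel gripper is mounted at the origin on a cart in front of the work surface, level with it; the furniture and walls round the work are solid. World frame = base frame: x ahead of the robot, y to its left, z up, the work surface at z = 0. Lengths are in m, angles in rad, forces in N, time in s.
With the tool pointing down it reaches from about 0.25 to 0.775 m from the base axis. Payload 4 kg.
Tool frame: the origin (TCP) lies on the centre line of the jaws, within the pads' length; the fingertips stand 14 mm ahead of it and the grasp point (between the pads) lies 5 mm behind it (robot.tcp_to_tips is the distance from the TCP to the fingertips, in m); z points along the fingers, y is the line along which they close (so a half turn about z gives the same grasp; the last joint's range is limited). The gripper opens to 94 mm and grips with 3 to 60 N. Pads are 16 mm wide; open, the fingers measure 119 mm over their backs; the gripper's body (75 mm by 177 mm) begins 78 mm behind the grasp point.
Start: joints at [1.084, 0.087, 1.371, -0, 1.684, -0.103], TCP at [0.206, 0.51, 0.185] pointing down, gripper open.
Joint ranges: [-3.1, 3.1], [-0.76, 2.03], [0.27, 2.55], [-1.08, 4.22], [0.17, 2.65], [-2.57, 2.57]. Speed limits (rad/s): [2.79, 2.79, 3.14, 3.14, 3.14, 3.14].

### API

Orientations are given as [roll, pitch, yaw] about the fixed x, y, z axes, in that order (R = Rz(yaw) Ry(pitch) Rx(roll)).
In Python, from bench import robot gives the robot as it stands.
- The arm moves only by the tool carry_out, never from a script. Its argument "increments" is a list of rows, each a list of 3 entries, a list of its own where there are three numbers: the closure in counts, from 0 (fully open) to 255 (shut), then the shift along the tool's x, y, z in mm, then the turn about the tool's z in degrees. In form: [[fingers, [dx, dy, dz], twist], ...]. A call has 1 to 8 rows; each row shifts and turns the commanded pose from where the row before left it, along the tool's axes as they then stand; what a row does not reach is not made up. A row lasts 1/10 s, in which the tool goes at most 50 mm and 8.59 degrees, less where a joint would pass 70% of its speed; a pose out of reach is approached as far as the arm can. A call with a gripper value outside its range is refused whole. The fingers move at their own pace and stop on an object; the grip force is fixed at half the most. Time passes only in rows, so rows that do not move let the fingers close. It gives the time, the measured TCP pose, the force, the opening and the grip force at its end, in the units of the state.
- robot.get_obs(): the state, without advancing time (a new reading comes with each control period).
- robot.snapshot(name): name is "scene" or "top" or "wrist"; returns the picture (480x640x3 uint8, blue, green, red); there is no depth.
- robot.get_calibration(name): a dict with "vfov" (degrees; the focal length in pixels is half the picture's height over the tangent of half this angle, whatever the lens; pixels are square), "cx", "cy" (the principal point, pixels), "k1" (the pictures are not rectified: a ray, as slopes to the right and down, at radius r is drawn at 1 + k1 r^2 times it, then the intrinsics apply), "T" (4x4, takes a point from camera to world coordinates). Camera axes: x right, y down, z forward; pixel columns grow to the right and rows downward; lengths in m; the calibration is good to about 2 mm. A picture is of the moment at which its call begins: read the wrist's pose just before it. get_calibration takes no time and is no camera call; for the wrist camera it gives the pose at the moment of the call.
- robot.close_job(): hands the job in; it is judged then, once.
The state is a dict: "time": time; "joint_positions": joint angles; "qvel": joint speeds; "joint_torque": joint torques, N m; "tool_pos": TCP position; "ee_rot": TCP orientation; "wrist_force": force on the tool from outside, world axes, zero at the start; "wrist_torque": the same for the moment, N m; "width": finger opening in m; "finger_force": force on a finger pad.
Only numpy, scipy, OpenCV 4.12 (cv2) and the standard library are available. Lean on these libraries where they do the work, as an engineer would, in place of code of your own. Each camera call takes 0.05 s, during which the arm holds its last target. There are 200 camera calls.

## Working session

There is one attempt and no reset: what is moved stays moved. The work goes in short steps, Python scripts to look and compute and a tool call to move; the robot and the scene stay as the last step left them, time stands still between calls to the robot, and variables do not carry over. Pictures are saved under pics/ and viewed, at most 10 in all, crops included, and the job is handed in when it is done.

Besides the shell and the picture viewer there is one more tool, called after "Emit:" by a JSON object that holds its "method" and its "body". carry_out: Moves the arm, as the interface text tells. Its arguments: {"type":"object","properties":{"increments":{"type":"array","items":{"type":"array"}}},"required":["increments"]}

```bash
mkdir -p pics; cat > h.py <<'E'
import numpy as np, cv2
from bench import robot
def ray(c,u,v):
    f=240/np.tan(np.radians(c["vfov"])/2)
    d=np.array([(u-c["cx"])/f,(v-c["cy"])/f]); p=d.copy()
    for _ in range(30): p=d/(1+c["k1"]*(p@p))
    T=np.array(c["T"]); return T[:3,3],T[:3,:3]@np.array([p[0],p[1],1])
def at(c,u,v,z):
    o,d=ray(c,u,v); return o+d*(z-o[2])/d[2]
def proj(c,P):
    f=240/np.tan(np.radians(c["vfov"])/2)
    T=np.array(c["T"]); q=T[:3,:3].T@(np.array(P)-T[:3,3]); p=q[:2]/q[2]; p=p*(1+c["k1"]*(p@p)); return p*f+[c["cx"],c["cy"]]
E
python3 - <<'E'
from h import *
o=robot.get_obs(); print({k:np.round(v,3) for k,v in o.items()}, robot.tcp_to_tips)
for n in ("top","scene"):
    cv2.imwrite(f"pics/{n}0.png",robot.snapshot(n)); c=robot.get_calibration(n); print(n,c["vfov"],c["cx"],c["cy"],c["k1"],np.round(c["T"],3).tolist())
E
```

```text
{'time': np.float64(0.0), 'joint_positions': array([ 1.084,  0.088,  1.372, -0.   ,  1.684, -0.103]), 'qvel': array([-0.001, -0.   ,  0.001, -0.   ,  0.   , -0.001]), 'joint_torque': array([-1.0000e-03, -3.4020e+01, -3.0242e+01,  7.2000e-02,  3.3000e-02,
       -0.0000e+00]), 'tool_pos': array([0.206, 0.509, 0.184]), 'ee_rot': array([-3.139, -0.   ,  2.758]), 'wrist_force': array([ 0.198,  0.302, -0.569]), 'wrist_torque': array([-0.014,  0.052,  0.019]), 'finger_force': np.float64(0.0), 'width': np.float64(0.094)} 0.014
top 47.76299244050739 321.74694438642666 240.5616287458134 -0.12127518675920317 [[-0.003, -0.989, 0.146, 0.374], [-0.999, 0.007, 0.032, 0.1], [-0.032, -0.146, -0.989, 1.045], [0.0, 0.0, 0.0, 1.0]]
scene 57.53555083989809 318.47679407613697 232.54905929694692 -0.05961079292001253 [[0.526, -0.661, 0.535, 0.062], [-0.851, -0.414, 0.324, -0.165], [0.007, -0.626, -0.78, 0.75], [0.0, 0.0, 0.0, 1.0]]
```

View pics/top0.png

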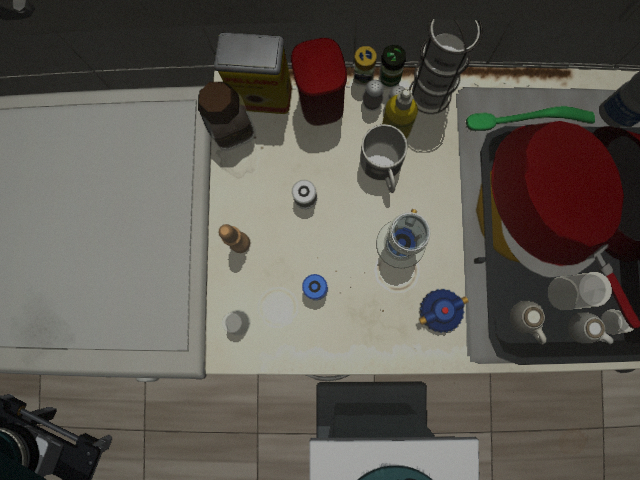

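View pics/scene0.png

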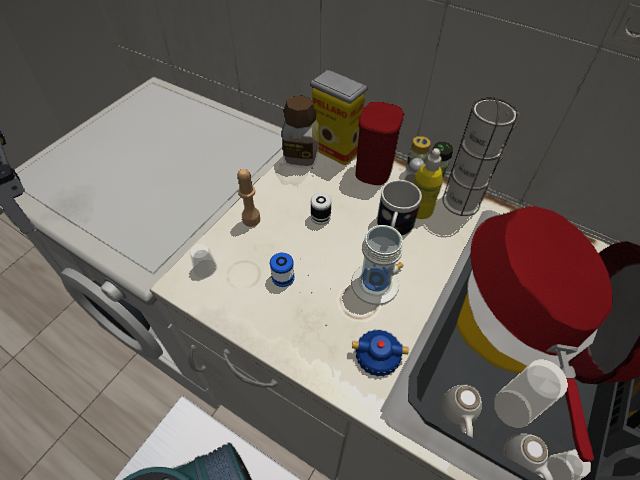

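The top view shows the bowl mouth near (409,234), the white cartridge at (315,287), the black one at (304,194), the rod at (235,238), the head at (441,311), the mug at (384,155) and the glass at (236,323). The scene view shows the same objects: bowl (382,245), white (282,268), black (320,208), rod (248,200). Next, enlarged crops.

```bash
python3 - <<'E'
from h import *
a=cv2.imread("pics/top0.png"); b=cv2.imread("pics/scene0.png")
def cr(i,u,v,w,h): return cv2.resize(i[v:v+h,u:u+w],(400,300),interpolation=cv2.INTER_CUBIC)
# top: bowl 80x60 x5 ; top carts
cv2.imwrite("pics/crop1.png",np.vstack([np.hstack([cr(a,368,205,80,60),cr(a,275,257,80,60)]),np.hstack([cr(a,265,165,80,60),cr(a,200,210,80,60)])]))
cv2.imwrite("pics/crop2.png",np.vstack([np.hstack([cr(b,342,215,80,60),cr(b,242,240,80,60)]),np.hstack([cr(b,280,180,80,60),cr(b,190,155,120,90)])]))
c=robot.get_calibration("top")
for n,u,v,z in [("white",315,287,.06),("black",304,194,.06),("bowl",409,234,.15),("rod",228,230,.15),("glass",234,322,.061),("head",441,311,.048),("mug",384,150,.097)]: print(n,np.round(at(c,u,v,z),3))
E
```

```text
white [0.434 0.144 0.06 ]
black [0.607 0.165 0.06 ]
bowl [ 0.516 -0.017  0.15 ]
rod [0.525 0.287 0.15 ]
glass [0.37  0.291 0.061]
head [ 0.389 -0.085  0.048]
mug [0.679 0.017 0.097]
```

View pics/crop1.png

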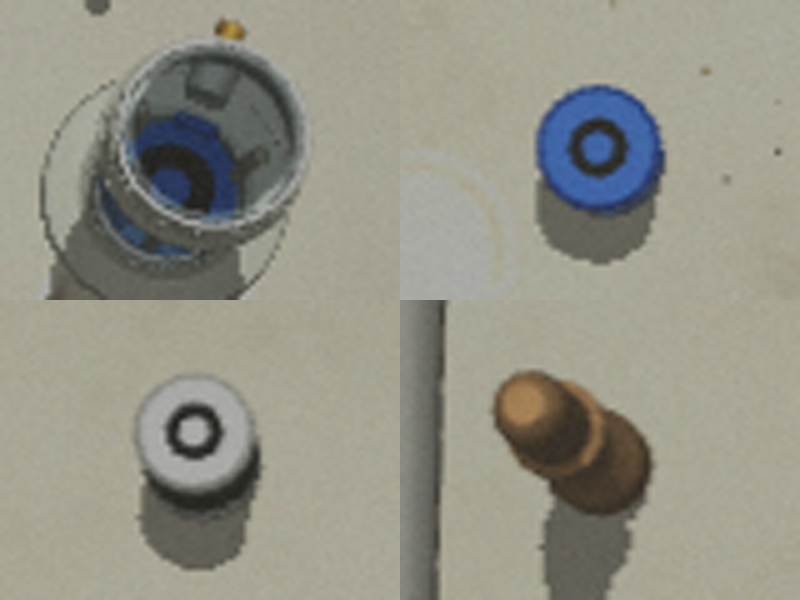

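View pics/crop2.png

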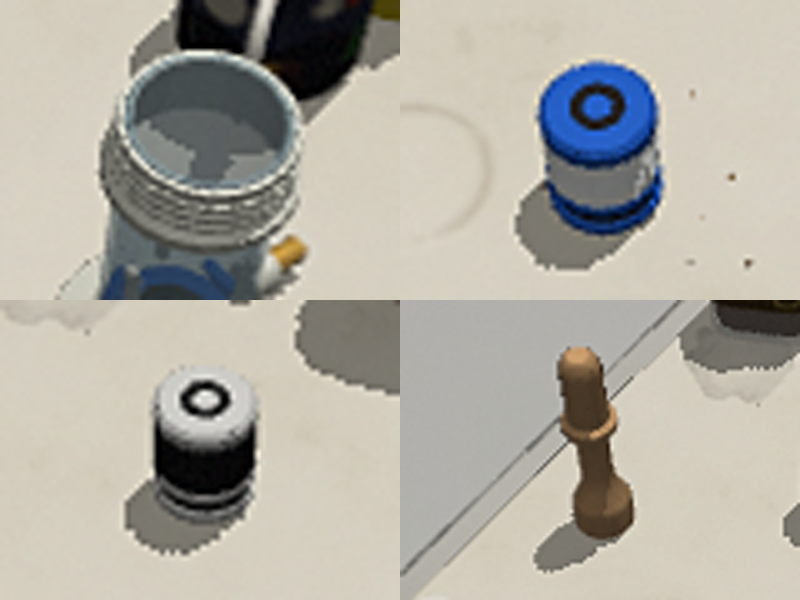

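```bash
python3 - <<'E'
from h import *
P={"top":[("white",314.2,286.1,.06),("black",303.4,191,.06),("bowl",409.7,231.3,.15),("rodcol",230.2,235,.097),("rodfoot",239.4,242,.01)],
"scene":[("white",281,260.8,.06),("black",320.6,199.2,.06),("bowl",383.8,239,.15),("rodcol",246,190,.097)]}
for n in P:
  c=robot.get_calibration(n)
  for m,u,v,z in P[n]: print(n,m,np.round(at(c,u,v,z)*1000,1))
E
```

```text
top white [435.3 145.7  60. ]
top black [612.5 165.8  60. ]
top bowl [520.1 -18.1 150. ]
top rodcol [524.6 294.2  97. ]
top rodfoot [524.5 293.6  10. ]
scene white [438.  146.6  60. ]
scene black [616.4 166.8  60. ]
scene bowl [521.9 -19.4 150. ]
scene rodcol [526.7 294.1  97. ]
```

Emit:
{"method": "carry_out", "body": {"increments": [[0,[0,0,0],-7.3],[0,[0,0,0],-7.3],[0,[0,0,0],-7.4],[0,[-23,-36,0],0],[0,[-23,-36,0],0],[0,[-23,-36,0],0],[0,[-23,-36,0],0],[0,[-23,-36,0],0]]}}

```text
time: 0.9
tool_pos: [0.3213, 0.3284, 0.1848]
ee_rot: [-3.141, -0.0, -3.141]
wrist_force: [-0.0, 0.4, 0.7]
width: 0.0943
finger_force: 0.0
```

Emit:
{"method": "carry_out", "body": {"increments": [[0,[-23,-36,0],0],[0,[-23,-36,0],0],[0,[-23,-36,0],0],[0,[-23,-36,0],0],[0,[-24,-39,0],0],[0,[0,0,0],0]]}}

```text
time: 1.5
tool_pos: [0.4388, 0.1427, 0.1844]
ee_rot: [-3.139, -0.001, 3.134]
wrist_force: [-0.6, 0.2, -0.6]
width: 0.0942
finger_force: 0.0
```

```bash
python3 - <<'E'
from h import *
c=robot.get_calibration("wrist"); i=robot.snapshot("wrist"); cv2.imwrite("pics/w1.png",i)
print(c["vfov"],np.round(c["T"],3).tolist(), robot.get_obs()["tool_pos"])
for n,p in [("white",(.4366,.146,.06)),("black",(.6145,.1663,.06)),("bowl",(.521,-.0187,.15))]: print(n,proj(c,p).round(1))
import pickle; pickle.dump(c,open("c1.pkl","wb"))
E
```

```text
67.49477611691789 [[0.007, 0.961, 0.277, 0.357], [1.0, -0.006, -0.005, 0.144], [-0.003, 0.277, -0.961, 0.384], [0.0, 0.0, 0.0, 1.0]] [0.43755322 0.14499201 0.18449991]
white [320.7 220.7]
black [340.4 382.3]
bowl [106.4 357.6]
```

View pics/w1.png

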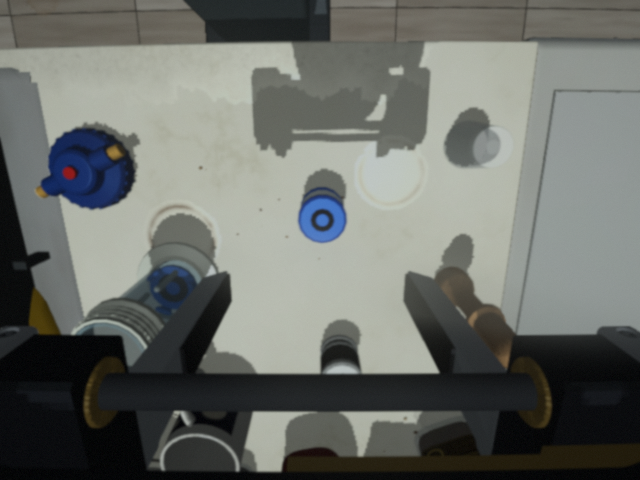

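The wrist view shows the white ring at (322,220) against a predicted (320.7,220.7), so the estimate is good to about 1 mm. I'll descend and grasp.

Emit:
{"method": "carry_out", "body": {"increments": [[0,[1.3,1.7,35],0],[0,[0,0,40],0],[0,[0,0,40],0],[0,[0,0,25],0],[0,[0,0,4.5],0],[0,[0,0,0],0],[255,[0,0,0],0],[255,[0,0,0],0]]}}

```text
time: 2.35
tool_pos: [0.4372, 0.1494, 0.043]
ee_rot: [3.141, 0.004, -3.141]
wrist_force: [0.0, 0.0, 0.4]
width: 0.0816
finger_force: 0.0
```

Emit:
{"method": "carry_out", "body": {"increments": [[255,[0,0,0],0],[255,[0,0,0],0],[255,[0,0,0],0],[255,[0,0,0],0]]}}

```text
time: 2.75
tool_pos: [0.4358, 0.1487, 0.041]
ee_rot: [3.141, 0.0, 3.142]
wrist_force: [0.2, -0.3, 0.6]
width: 0.0496
finger_force: 0.0
```

Emit:
{"method": "carry_out", "body": {"increments": [[255,[0,0,0],0],[255,[0,0,0],0],[255,[0,0,0],0]]}}

```text
time: 3.05
tool_pos: [0.4357, 0.1487, 0.0407]
ee_rot: [3.142, -0.0, -3.141]
wrist_force: [-0.8, -0.4, -0.6]
width: 0.0253
finger_force: 0.0
```

```bash
python3 -c "
from h import *
for _ in range(3): print(robot.get_obs()['tool_pos'],robot.get_obs()['ee_rot'])"
```

```text
[0.43568661 0.14872444 0.04072297] [ 3.14154074e+00 -9.65544320e-05 -3.14143840e+00]
[0.43568661 0.14872444 0.04072297] [ 3.14154074e+00 -9.65544320e-05 -3.14143840e+00]
[0.43568661 0.14872444 0.04072297] [ 3.14154074e+00 -9.65544320e-05 -3.14143840e+00]
```

```bash
python3 - <<'E'
from h import *
c=robot.get_calibration("wrist"); i=robot.snapshot("wrist"); t=robot.snapshot("top")
cv2.imwrite("pics/w2.png",np.hstack([cv2.resize(i,(400,300)),cv2.resize(t[180:330,240:440],(400,300))]))
print(robot.get_obs()['width'])
E
```

```text
0.017440727760038723
```

View pics/w2.png

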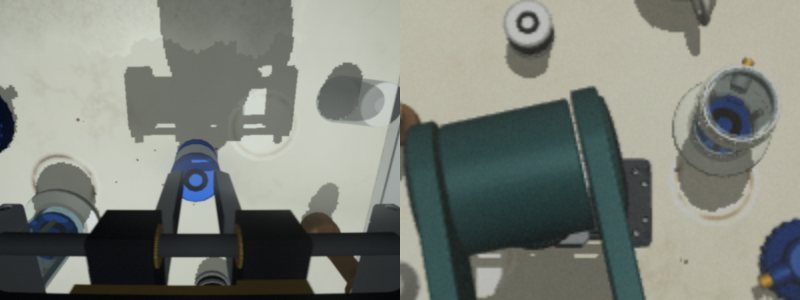

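The wrist view (left) shows the jaws closed behind the white cartridge. Its ring is at about (196,181) in the half-size picture, so the cartridge slipped out toward the base. I'll measure where it is.

```bash
python3 - <<'E'
from h import *
c=robot.get_calibration("wrist")
i=robot.snapshot("wrist")
o=robot.get_obs(); print(o["tool_pos"],o["ee_rot"],o["width"],o["joint_positions"].round(3))
print("ring",at(c,196*1.6,181*1.6,.06))
x,y,z=o["tool_pos"]
print("tcp",proj(c,(x,y,z)),"tips",proj(c,(x,y,z-.014)))
k=pickle=None
import pickle; c1=pickle.load(open("c1.pkl","rb")); print("w1 ring",at(c1,322,219,.06))
cv2.imwrite("pics/w3.png",cv2.resize(i[200:440,190:450],(780,720))[:600])
E
```

```text
[0.43569326 0.14874139 0.04072412] [ 3.14152104e+00 -1.06201151e-04 -3.14143575e+00] 0.013506787121914101 [ 0.206 -0.036  1.79   0.     1.388 -1.365]
ring [0.43715002 0.14714852 0.06      ]
tcp [316.57721912 273.75923849] tips [316.61895448 265.39115278]
w1 ring [0.43495781 0.14719287 0.06      ]
```

View pics/w3.png

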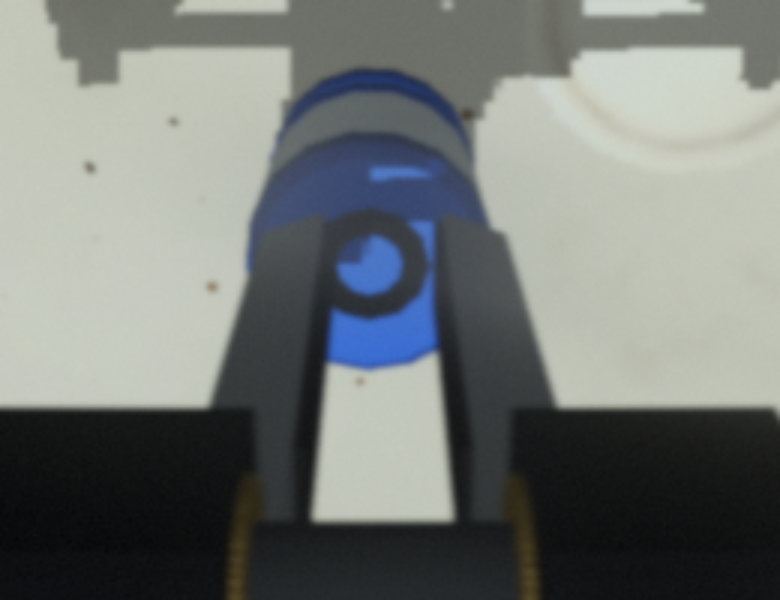

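The ring hasn't moved, and the jaws closed just above the cartridge top. By the picture's scale the tips are about 33 mm higher than stated. I'll reopen slightly higher, go lower while watching the force, and regrip.

Emit:
{"method": "carry_out", "body": {"increments": [[0,[0,0,-10],0],[0,[0,0,0],0],[0,[0,0,0],0],[0,[0,0,0],0],[0,[0,0,0],0],[0,[0,0,0],0],[0,[0,-1.5,0],0],[0,[0,0,0],0]]}}

```text
time: 4.0
tool_pos: [0.4357, 0.1471, 0.0507]
ee_rot: [-3.142, -0.0, -3.142]
wrist_force: [-0.2, -0.0, -0.4]
width: 0.0739
finger_force: 0.0
```

Emit:
{"method": "carry_out", "body": {"increments": [[0,[0,0,0],0],[0,[0,0,0],0],[0,[0,0,0],0],[0,[0,0,12],0],[0,[0,0,10],0],[0,[0,0,0],0]]}}

```text
time: 4.6
tool_pos: [0.4337, 0.1468, 0.0262]
ee_rot: [-3.141, -0.005, -3.141]
wrist_force: [-0.5, -0.4, -1.0]
width: 0.094
finger_force: 0.0
```

Emit:
{"method": "carry_out", "body": {"increments": [[0,[-1,0,6],0],[0,[0,0,4],0],[255,[0,0,0],0],[255,[0,0,0],0],[255,[0,0,0],0],[255,[0,0,0],0],[255,[0,0,0],0],[255,[0,0,0],0]]}}

```text
time: 5.4
tool_pos: [0.4368, 0.1473, 0.019]
ee_rot: [3.141, 0.0, -3.141]
wrist_force: [-1.4, -0.3, 1.3]
width: 0.0494
finger_force: 0.0
```

Emit:
{"method": "carry_out", "body": {"increments": [[255,[0,0,0],0],[255,[0,0,0],0],[255,[0,0,0],0],[255,[0,0,0],0]]}}

```text
time: 5.8
tool_pos: [0.4368, 0.1472, 0.0189]
ee_rot: [-3.142, 0.0, -3.141]
wrist_force: [-1.6, -0.0, 0.9]
width: 0.0451
finger_force: 30.0
```

Emit:
{"method": "carry_out", "body": {"increments": [[255,[0,0,-20],0],[255,[0,0,-40],0],[255,[0,0,-40],0],[255,[0,0,-40],0],[255,[0,0,-30],0],[255,[-14,-26,0],0],[255,[-20,-40,0],0],[255,[-20,-40,0],0]]}}

```text
time: 6.6
tool_pos: [0.491, 0.0407, 0.1887]
ee_rot: [3.141, 0.0, -3.139]
wrist_force: [0.1, -0.1, -1.1]
width: 0.0457
finger_force: 30.0
```

Emit:
{"method": "carry_out", "body": {"increments": [[255,[-20,-40,0],0],[255,[-10,-20,0],0],[255,[0,0,0],0],[255,[0,0,0],0],[255,[0,0,0],0]]}}

```text
time: 7.1
tool_pos: [0.5202, -0.0177, 0.1885]
ee_rot: [3.141, -0.001, -3.14]
wrist_force: [-0.7, -0.3, -1.6]
width: 0.0457
finger_force: 30.0
```

```bash
python3 - <<'E'
from h import *
o=robot.get_obs(); print(o["tool_pos"],o["ee_rot"],o["width"])
i=robot.snapshot("wrist"); t=robot.snapshot("scene")
cv2.imwrite("pics/b1.png",np.hstack([cv2.resize(i[100:400,120:520],(400,300)),cv2.resize(t[180:300,300:460],(400,300),interpolation=cv2.INTER_CUBIC)]))
c=robot.get_calibration("wrist"); print(proj(c,(.521,-.0187,.15)),proj(c,(o["tool_pos"][0],o["tool_pos"][1],.231)))
E
```

```text
[ 0.52023583 -0.01765678  0.18849387] [ 3.14075544e+00 -7.30190164e-04 -3.14021618e+00] 0.045717222417502625
[314.96249318 253.6131491 ] [316.14028607 306.53832203]
```

View pics/b1.png

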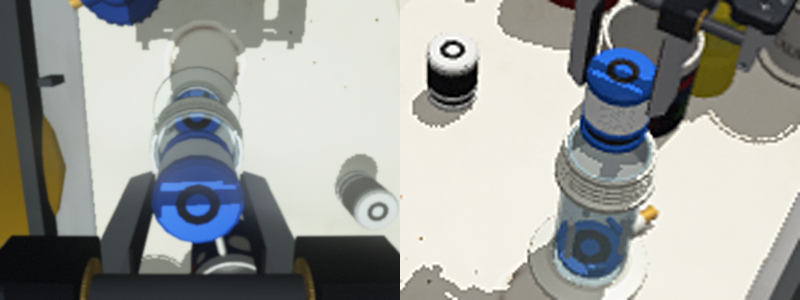

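The cartridge hangs upright and centred over the bowl (wrist crop: collar centre u≈198, cartridge u≈197). I'll lower it to 30 mm inside and release.

Emit:
{"method": "carry_out", "body": {"increments": [[255,[0,0,15],0],[255,[0,0,15],0],[255,[0,0,10],0],[255,[0,0,8],0],[255,[0,0,0],0],[255,[0,0,0],0]]}}

```text
time: 7.8
tool_pos: [0.5207, -0.0188, 0.1406]
ee_rot: [3.141, -0.0, -3.141]
wrist_force: [0.2, 0.4, -1.4]
width: 0.0451
finger_force: 30.0
```

Emit:
{"method": "carry_out", "body": {"increments": [[0,[0,0,0],0],[0,[0,0,0],0],[0,[0,0,0],0],[0,[0,0,0],0],[0,[0,0,-10],0],[0,[0,0,-30],0],[0,[-14,25,0],0],[0,[-20,40,0],0]]}}

```text
time: 8.6
tool_pos: [0.5561, 0.0451, 0.1838]
ee_rot: [-3.141, 0.005, 3.138]
wrist_force: [1.7, -0.4, 0.0]
width: 0.0938
finger_force: 0.0
```

Emit:
{"method": "carry_out", "body": {"increments": [[0,[-20,40,0],0],[0,[-20,40,0],0],[0,[-20,40,0],0],[0,[0,0,0],0],[0,[0,0,0],0],[0,[0,0,0],0]]}}

```text
time: 9.2
tool_pos: [0.6146, 0.1653, 0.1814]
ee_rot: [-3.141, 0.001, 3.141]
wrist_force: [-1.1, 0.5, 0.3]
width: 0.094
finger_force: 0.0
```

```bash
python3 - <<'E'
from h import *
o=robot.get_obs(); print(o["tool_pos"],o["ee_rot"],o["width"])
c=robot.get_calibration("wrist"); i=robot.snapshot("wrist"); t=robot.snapshot("top")
p=proj(c,(.6145,.1663,.06)); print(p); u,v=p.astype(int); print(u-40,v-30)
cv2.imwrite("pics/b2.png",np.hstack([cv2.resize(i[v-30:v+30,u-40:u+40],(400,300)),cv2.resize(t[205:265,368:448],(400,300),interpolation=cv2.INTER_CUBIC)]))
E
```

```text
[0.61461699 0.16532823 0.18142996] [-3.14116308e+00  5.50645333e-04  3.14093563e+00] 0.09402663497752436
[317.9474742  223.60995144]
277 193
```

View pics/b2.png

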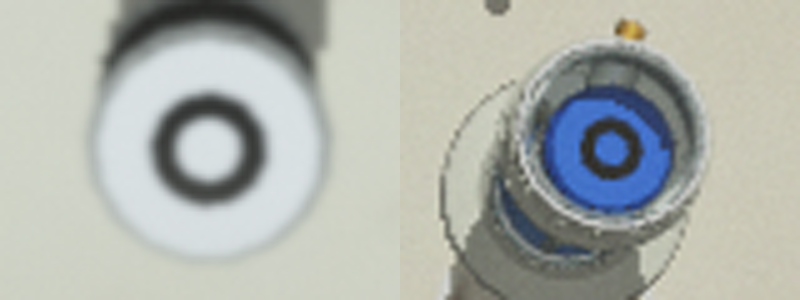

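White is seated in the bowl mouth, and the black ring sits within 1 mm of its prediction. I'll grasp black.

Emit:
{"method": "carry_out", "body": {"increments": [[0,[0.8,1,40],0],[0,[0,0,45],0],[0,[0,0,40],0],[0,[0,0,25],0],[0,[0,0,12],0],[0,[0,0,0],0],[255,[0,0,0],0],[255,[0,0,0],0]]}}

```text
time: 10.1
tool_pos: [0.6158, 0.1674, 0.0217]
ee_rot: [3.141, 0.005, 3.141]
wrist_force: [-0.4, -1.0, -0.4]
width: 0.0816
finger_force: 0.0
```

Emit:
{"method": "carry_out", "body": {"increments": [[255,[0,0,0],0],[255,[0,0,0],0],[255,[0,0,0],0],[255,[0,0,0],0],[255,[0,0,0],0],[255,[0,0,0],0],[255,[0,0,0],0],[255,[0,0,0],0]]}}

```text
time: 10.9
tool_pos: [0.614, 0.1672, 0.0189]
ee_rot: [-3.142, 0.0, -3.141]
wrist_force: [-0.4, 0.5, 1.9]
width: 0.0451
finger_force: 30.0
```

Emit:
{"method": "carry_out", "body": {"increments": [[255,[0,0,-20],0],[255,[0,0,-40],0],[255,[0,0,-40],0],[255,[0,0,-40],0],[255,[0,0,-30],0],[255,[13,-25.7,0],0],[255,[20,-40,0],0],[255,[20,-40,0],0]]}}

```text
time: 11.7
tool_pos: [0.5601, 0.061, 0.1882]
ee_rot: [3.142, -0.001, -3.14]
wrist_force: [0.6, -0.1, -1.5]
width: 0.0455
finger_force: 30.0
```

Emit:
{"method": "carry_out", "body": {"increments": [[255,[20,-40,0],0],[255,[14,-28,0],0],[255,[6,-12,0],0],[255,[0,0,0],0],[255,[0,0,0],0],[255,[0,0,15],0],[255,[0,0,15],0],[255,[0,0,0],0]]}}

```text
time: 12.5
tool_pos: [0.519, -0.0172, 0.1544]
ee_rot: [3.14, -0.007, -3.14]
wrist_force: [-0.1, -0.1, -2.2]
width: 0.0454
finger_force: 30.0
```

Now lower gently until it makes contact with the white.

Emit:
{"method": "carry_out", "body": {"increments": [[255,[-1,-0.5,2],0],[255,[0,0,2],0],[255,[0,0,2],0],[255,[0,0,1],0],[255,[0,0,0],0]]}}

```text
time: 13.0
tool_pos: [0.522, -0.019, 0.1519]
ee_rot: [3.142, 0.0, -3.142]
wrist_force: [-0.4, 0.4, -1.0]
width: 0.0452
finger_force: 30.0
```

Emit:
{"method": "carry_out", "body": {"increments": [[255,[0,0,1.5],0],[255,[0,0,1.5],0],[255,[0,0,1.5],0],[255,[0,0,0],0]]}}

```text
time: 13.4
tool_pos: [0.5218, -0.0189, 0.1469]
ee_rot: [3.141, -0.001, -3.141]
wrist_force: [1.0, -0.9, -1.4]
width: 0.045
finger_force: 30.0
```

Emit:
{"method": "carry_out", "body": {"increments": [[0,[0,0,0],0],[0,[0,0,0],0],[0,[0,0,0],0],[0,[0,0,0],0],[0,[0,0,-10],0],[0,[0,0,-30],0],[0,[0,0,-10],0],[0,[0,23,0],0]]}}

```text
time: 14.2
tool_pos: [0.5237, 0.0023, 0.2005]
ee_rot: [-3.14, 0.006, 3.138]
wrist_force: [-0.1, 0.5, -0.3]
width: 0.0942
finger_force: 0.0
```

Emit:
{"method": "carry_out", "body": {"increments": [[0,[-4,45,0],0],[0,[0,45,0],0],[0,[0,45,0],0],[0,[0,45,0],0],[0,[0,45,0],0],[0,[0,40,0],0],[0,[0,25,0],0],[0,[0,0,0],0]]}}

```text
time: 15.0
tool_pos: [0.5253, 0.2973, 0.1969]
ee_rot: [3.141, -0.0, -3.137]
wrist_force: [0.7, -0.3, 0.4]
width: 0.0941
finger_force: 0.0
```

```bash
python3 - <<'E'
from h import *
o=robot.get_obs(); print(o["tool_pos"],o["ee_rot"],o["width"])
c=robot.get_calibration("wrist"); i=robot.snapshot("wrist"); t=robot.snapshot("top"); s=robot.snapshot("scene")
print(proj(c,(.5255,.2941,.15)),proj(c,(.5255,.2941,.097)),proj(c,(.5255,.2941,.0)))
cv2.imwrite("pics/b3.png",np.hstack([cv2.resize(i[160:400,160:480],(400,300)),np.vstack([cv2.resize(t[205:265,368:448],(200,150),interpolation=cv2.INTER_CUBIC),cv2.resize(s[190:280,330:450],(200,150))])]))
import pickle; pickle.dump(c,open("c3.pkl","wb"))
E
```

```text
[0.52528706 0.29727327 0.19686206] [ 3.14068554e+00 -4.12622254e-04 -3.13678831e+00] 0.09407590968303826
[312.21706885 249.43890702] [312.99439664 230.17415052] [313.90993869 207.50446763]
```

View pics/b3.png

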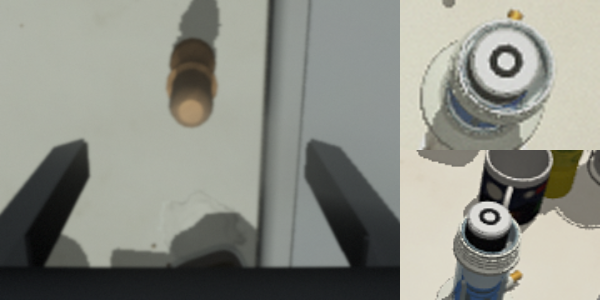

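The rod stands at about (313,246) in the wrist view. White and black are stacked in the bowl and look centred. I'll grasp the rod handle just above its collar.

Emit:
{"method": "carry_out", "body": {"increments": [[0,[0.5,-2.2,30],0],[0,[0,0,40],0],[0,[0,0,30],0],[0,[0,0,14],0],[0,[0,0,0],0],[255,[0,0,0],0],[255,[0,0,0],0],[255,[0,0,0],0]]}}

```text
time: 15.95
tool_pos: [0.5267, 0.2923, 0.0856]
ee_rot: [3.14, 0.004, -3.142]
wrist_force: [0.2, 0.8, 0.1]
width: 0.0737
finger_force: 0.0
```

Emit:
{"method": "carry_out", "body": {"increments": [[255,[0,0,0],0],[255,[0,0,0],0],[255,[0,0,0],0],[255,[0,0,0],0],[255,[0,0,0],0],[255,[0,0,0],0],[255,[0,0,0],0],[255,[0,0,0],0]]}}

```text
time: 16.75
tool_pos: [0.5253, 0.2919, 0.0831]
ee_rot: [3.142, -0.0, -3.141]
wrist_force: [0.4, 0.1, -0.7]
width: 0.0265
finger_force: 29.9
```

Emit:
{"method": "carry_out", "body": {"increments": [[255,[0,0,-15],0],[255,[0,0,-30],0],[255,[0,0,-35],0],[255,[0,0,-35],0],[255,[0,0,-35],0],[255,[0,0,-35],0],[255,[0,0,-20],0],[255,[0,-10.6,0],0]]}}

```text
time: 17.55
tool_pos: [0.5265, 0.2823, 0.2935]
ee_rot: [3.138, 0.008, -3.14]
wrist_force: [0.7, 0.5, -1.8]
width: 0.0266
finger_force: 29.9
```

Emit:
{"method": "carry_out", "body": {"increments": [[255,[0,-30,0],0],[255,[4,-40,0],0],[255,[0,-40,0],0],[255,[0,-40,0],0],[255,[0,-40,0],0],[255,[0,-40,0],0],[255,[0,-35,0],0],[255,[0,-25,0],0]]}}

```text
time: 18.35
tool_pos: [0.5201, -0.0117, 0.2866]
ee_rot: [-3.141, -0.003, 3.139]
wrist_force: [0.4, 0.4, -1.9]
width: 0.026
finger_force: 29.9
```

Emit:
{"method": "carry_out", "body": {"increments": [[255,[0,-10,0],0],[255,[0,0,0],0],[255,[0,0,0],0],[255,[0,0,0],0]]}}

```text
time: 18.75
tool_pos: [0.5213, -0.0175, 0.2881]
ee_rot: [3.141, -0.0, -3.14]
wrist_force: [0.7, -0.1, -1.3]
width: 0.0265
finger_force: 29.9
```

Emit:
{"method": "carry_out", "body": {"increments": [[255,[0,-1,5],0],[255,[0,0,5],0],[255,[0,0,2],0],[255,[0,0,2],0],[255,[0,0,2],0],[255,[0,0,1],0],[255,[0,0,0],0]]}}

```text
time: 19.45
tool_pos: [0.5214, -0.0198, 0.2711]
ee_rot: [3.141, -0.0, -3.142]
wrist_force: [0.3, 0.3, -1.8]
width: 0.0263
finger_force: 29.9
```

Emit:
{"method": "carry_out", "body": {"increments": [[255,[0,0,1],0],[255,[0,0,1],0],[255,[0,0,1],0],[255,[0,0,1],0],[255,[0,0,1],0],[255,[0,0,0],0]]}}

```text
time: 20.05
tool_pos: [0.5214, -0.0197, 0.266]
ee_rot: [3.141, -0.0, -3.141]
wrist_force: [1.6, 0.3, -1.7]
width: 0.0266
finger_force: 29.9
```

Emit:
{"method": "carry_out", "body": {"increments": [[255,[0,0,1],0],[255,[0,0,1],0],[255,[0,0,1],0],[255,[0,0,1],0],[255,[0,0,1],0],[255,[0,0,0],0]]}}

```text
time: 20.65
tool_pos: [0.5214, -0.0197, 0.2611]
ee_rot: [3.141, -0.0, -3.141]
wrist_force: [-0.5, -0.7, -1.6]
width: 0.0264
finger_force: 29.9
```

```bash
python3 - <<'E'
from h import *
for n in ("scene","top"):
  c=robot.get_calibration(n)
  for z in (.15,.165,.17,.175,.18,.19): print(n,z,proj(c,(.5215,-.019,z)).round(1))
E
```

```text
scene 0.15 [383.5 239.1]
scene 0.165 [384.6 233.7]
scene 0.17 [384.9 231.9]
scene 0.175 [385.3 230. ]
scene 0.18 [385.7 228.2]
scene 0.19 [386.4 224.4]
top 0.15 [410.2 230.5]
top 0.165 [411.4 229. ]
top 0.17 [411.8 228.5]
top 0.175 [412.2 227.9]
top 0.18 [412.6 227.4]
top 0.19 [413.4 226.4]
```

The scene view puts the black top at about 176 mm, so contact is just ahead.

Emit:
{"method": "carry_out", "body": {"increments": [[255,[0,0,1],0],[255,[0,0,1],0],[255,[0,0,1],0],[255,[0,0,1],0],[255,[0,0,0],0]]}}

```text
time: 21.15
tool_pos: [0.5214, -0.0197, 0.257]
ee_rot: [3.141, -0.0, -3.141]
wrist_force: [-0.1, -0.8, -1.9]
width: 0.0263
finger_force: 29.9
```

Emit:
{"method": "carry_out", "body": {"increments": [[255,[0,0,1],0],[255,[0,0,1],0],[255,[0,0,1],0],[255,[0,0,1],0],[255,[0,0,1],0],[255,[0,0,0],0]]}}

```text
time: 21.75
tool_pos: [0.5217, -0.0199, 0.2528]
ee_rot: [-3.141, 0.001, -3.142]
wrist_force: [-0.1, -0.7, 3.2]
width: 0.0265
finger_force: 29.9
```

Emit:
{"method": "carry_out", "body": {"increments": [[255,[0,0,1],0],[255,[0,0,1],0],[255,[0,0,1],0],[255,[0,0,0],0]]}}

```text
time: 22.15
tool_pos: [0.5214, -0.0198, 0.2489]
ee_rot: [3.142, -0.0, -3.141]
wrist_force: [-0.0, -0.9, 1.0]
width: 0.0265
finger_force: 29.9
```

Emit:
{"method": "carry_out", "body": {"increments": [[255,[0,0,1],0],[255,[0,0,1],0],[255,[0,0,1],0],[255,[0,0,1],0],[255,[0,0,1],0],[255,[0,0,0],0]]}}

```text
time: 22.75
tool_pos: [0.5214, -0.0198, 0.244]
ee_rot: [3.142, -0.0, -3.141]
wrist_force: [0.1, -0.3, 2.2]
width: 0.0265
finger_force: 29.9
```

Emit:
{"method": "carry_out", "body": {"increments": [[255,[0,0,1],0],[255,[0,0,1],0],[255,[0,0,1],0],[255,[0,0,1],0],[255,[0,0,1],0],[255,[0,0,0],0]]}}

```text
time: 23.35
tool_pos: [0.5214, -0.0198, 0.239]
ee_rot: [3.142, -0.0, -3.141]
wrist_force: [-0.1, -0.9, 2.2]
width: 0.0262
finger_force: 29.9
```

Emit:
{"method": "carry_out", "body": {"increments": [[255,[0,0,1],0],[255,[0,0,1],0],[255,[0,0,1],0],[255,[0,0,1],0],[255,[0,0,0],0]]}}

```text
time: 23.85
tool_pos: [0.5214, -0.0198, 0.235]
ee_rot: [3.142, -0.0, -3.141]
wrist_force: [1.2, -1.9, 1.7]
width: 0.0266
finger_force: 29.9
```

Emit:
{"method": "carry_out", "body": {"increments": [[255,[0,0,1],0],[255,[0,0,1],0],[255,[0,0,1],0],[255,[0,0,1],0],[255,[0,0,0],0]]}}

```text
time: 24.35
tool_pos: [0.522, -0.02, 0.233]
ee_rot: [-3.141, 0.003, -3.142]
wrist_force: [-0.1, -0.7, 6.6]
width: 0.0267
finger_force: 29.9
```

Emit:
{"method": "carry_out", "body": {"increments": [[255,[0,0,0.7],0],[255,[0,0,0.7],0],[255,[0,0,0.6],0],[255,[0,0,0],0]]}}

```text
time: 24.75
tool_pos: [0.5219, -0.0198, 0.2307]
ee_rot: [-3.141, 0.002, -3.141]
wrist_force: [-0.5, -0.6, 5.9]
width: 0.0264
finger_force: 29.9
```

Emit:
{"method": "carry_out", "body": {"increments": [[255,[0,0,0.7],0],[255,[0,0,0.7],0],[255,[0,0,0.6],0],[255,[0,0,0],0]]}}

```text
time: 25.15
tool_pos: [0.5217, -0.0198, 0.2279]
ee_rot: [-3.141, 0.001, -3.141]
wrist_force: [-0.1, -0.9, 3.7]
width: 0.0264
finger_force: 29.9
```

Emit:
{"method": "carry_out", "body": {"increments": [[255,[0,0,0.7],0],[255,[0,0,0.7],0],[255,[0,0,0.6],0],[255,[0,0,0],0]]}}

```text
time: 25.55
tool_pos: [0.5213, -0.0198, 0.2246]
ee_rot: [3.141, -0.001, -3.141]
wrist_force: [0.7, -0.6, 3.2]
width: 0.0268
finger_force: 29.9
```

Emit:
{"method": "carry_out", "body": {"increments": [[255,[0,0,0.7],0],[255,[0,0,0.7],0],[255,[0,0,0.6],0],[255,[0,0,0],0]]}}

```text
time: 25.95
tool_pos: [0.5218, -0.0198, 0.2244]
ee_rot: [-3.141, 0.002, -3.141]
wrist_force: [-0.4, -0.9, 5.9]
width: 0.0263
finger_force: 29.9
```

Emit:
{"method": "carry_out", "body": {"increments": [[255,[0,0,0.7],0],[255,[0,0,0.7],0],[255,[0,0,0.6],0],[255,[0,0,0],0]]}}

```text
time: 26.35
tool_pos: [0.5222, -0.0199, 0.2244]
ee_rot: [-3.141, 0.005, -3.141]
wrist_force: [-0.5, -1.7, 12.7]
width: 0.0266
finger_force: 30.0
```

Emit:
{"method": "carry_out", "body": {"increments": [[255,[0,0,0.5],0],[255,[0,0,0.5],0],[255,[0,0,0.5],0],[255,[0,0,0.5],0],[255,[0,0,0],0]]}}

```text
time: 26.85
tool_pos: [0.5227, -0.0197, 0.2243]
ee_rot: [-3.141, 0.007, -3.141]
wrist_force: [-1.8, -0.6, 17.4]
width: 0.0264
finger_force: 30.0
```

Emit:
{"method": "carry_out", "body": {"increments": [[255,[0,0,0.5],0],[255,[0,0,0.5],0],[255,[0,0,0.5],0],[255,[0,0,0.5],0],[255,[0,0,0.5],0],[255,[0,0,0],0]]}}

```text
time: 27.45
tool_pos: [0.5233, -0.0196, 0.2241]
ee_rot: [-3.141, 0.011, -3.141]
wrist_force: [-3.4, 0.6, 23.1]
width: 0.0263
finger_force: 30.0
```

Emit:
{"method": "carry_out", "body": {"increments": [[255,[0,0,0.5],0],[255,[0,0,0.5],0],[255,[0,0,0.5],0],[255,[0,0,0.5],0],[255,[0,0,0.5],0],[255,[0,0,0],0],[255,[0,0,0],0]]}}

```text
time: 28.15
tool_pos: [0.5244, -0.0194, 0.224]
ee_rot: [-3.141, 0.015, -3.141]
wrist_force: [-2.5, 1.3, 27.9]
width: 0.0263
finger_force: 30.0
```

Emit:
{"method": "carry_out", "body": {"increments": [[255,[0,0,0.5],0],[255,[0,0,0.5],0],[255,[0,0,0.5],0],[255,[0,0,0],0],[255,[0,0,0],0]]}}

```text
time: 28.65
tool_pos: [0.525, -0.0194, 0.2238]
ee_rot: [-3.141, 0.018, -3.141]
wrist_force: [-2.6, -0.0, 32.2]
width: 0.0266
finger_force: 30.0
```

The stack stands solid at about 34 N. I'll unload, withdraw and return the rod.

Emit:
{"method": "carry_out", "body": {"increments": [[255,[0,0,-3],0],[255,[0,0,-3],0],[255,[0,0,-4],0],[255,[0,0,-5],0],[255,[0,0,-15],0],[255,[0,0,-25],0],[255,[0,0,0],0],[255,[0,0,0],0]]}}

```text
time: 29.45
tool_pos: [0.5214, -0.0197, 0.2674]
ee_rot: [3.141, -0.001, -3.141]
wrist_force: [0.7, 0.3, -2.0]
width: 0.0264
finger_force: 30.0
```

```bash
python3 - <<'E'
from h import *
o=robot.get_obs(); print(o["tool_pos"],o["ee_rot"],o["wrist_force"].round(1),o["width"],o["joint_positions"].round(2))
E
```

```text
[ 0.52144254 -0.01967217  0.26736795] [ 3.14125213e+00 -6.09344135e-04 -3.14135230e+00] [ 0.7  0.3 -2. ] 0.026426582476595527 [-0.15  0.02  1.28  0.    1.84 -1.72]
```

Now I'll carry the rod back to y≈0.28 and lower it.

Emit:
{"method": "carry_out", "body": {"increments": [[255,[0,20,0],0],[255,[0,40,0],0],[255,[0,40,0],0],[255,[0,40,0],0],[255,[0,40,0],0],[255,[0,40,0],0],[255,[0,40,0],0],[255,[0,30,0],0]]}}

```text
time: 30.25
tool_pos: [0.5201, 0.2724, 0.2652]
ee_rot: [-3.141, -0.004, -3.14]
wrist_force: [0.7, -0.6, -1.6]
width: 0.0263
finger_force: 30.0
```

Emit:
{"method": "carry_out", "body": {"increments": [[255,[0,10,0],0],[255,[0,0,20],0],[255,[0,0,40],0],[255,[0,0,40],0],[255,[0,0,40],0],[255,[0,0,25],0],[255,[0,0,10],0],[255,[0,0,0],0]]}}

```text
time: 31.05
tool_pos: [0.52, 0.2789, 0.0903]
ee_rot: [-3.139, -0.005, 3.141]
wrist_force: [-0.4, -0.6, -1.0]
width: 0.0263
finger_force: 30.0
```

Emit:
{"method": "carry_out", "body": {"increments": [[255,[0,0,1],0],[255,[0,0,1],0],[255,[0,0,0],0],[255,[0,0,0],0]]}}

```text
time: 31.45
tool_pos: [0.5221, 0.2805, 0.0921]
ee_rot: [3.141, 0.002, -3.141]
wrist_force: [0.1, -0.1, -1.1]
width: 0.026
finger_force: 30.0
```

Emit:
{"method": "carry_out", "body": {"increments": [[255,[0,0,1],0],[255,[0,0,1],0],[255,[0,0,1],0],[255,[0,0,1],0],[255,[0,0,0],0],[255,[0,0,0],0]]}}

```text
time: 32.05
tool_pos: [0.5213, 0.2803, 0.0867]
ee_rot: [3.142, -0.0, -3.141]
wrist_force: [-0.4, -0.7, -1.6]
width: 0.0264
finger_force: 30.0
```

Emit:
{"method": "carry_out", "body": {"increments": [[255,[0,0,1],0],[255,[0,0,1],0],[255,[0,0,1],0],[255,[0,0,0],0],[255,[0,0,0],0]]}}

```text
time: 32.55
tool_pos: [0.5214, 0.2803, 0.0837]
ee_rot: [3.142, -0.0, -3.141]
wrist_force: [-0.7, 0.7, -2.2]
width: 0.0263
finger_force: 30.0
```

Emit:
{"method": "carry_out", "body": {"increments": [[255,[0,0,0.7],0],[255,[0,0,0.7],0],[255,[0,0,0.6],0],[255,[0,0,0],0],[255,[0,0,0],0]]}}

```text
time: 33.05
tool_pos: [0.5217, 0.2804, 0.0828]
ee_rot: [3.141, 0.001, -3.141]
wrist_force: [-1.6, 0.0, 3.7]
width: 0.0263
finger_force: 30.0
```

Emit:
{"method": "carry_out", "body": {"increments": [[255,[0,0,-0.7],0],[0,[0,0,0],0],[0,[0,0,0],0],[0,[0,0,0],0],[0,[0,0,0],0],[0,[0,0,0],0],[0,[0,0,0],0],[0,[0,0,0],0]]}}

```text
time: 33.85
tool_pos: [0.5214, 0.2803, 0.0825]
ee_rot: [3.142, 0.0, -3.141]
wrist_force: [0.5, -0.1, -0.8]
width: 0.0792
finger_force: 0.0
```

Emit:
{"method": "carry_out", "body": {"increments": [[0,[0,0,-10],0],[0,[0,0,-40],0],[0,[0,0,-40],0],[0,[0,0,-40],0],[0,[0,0,0],0],[0,[0,0,0],0]]}}

```text
time: 34.45
tool_pos: [0.5222, 0.2806, 0.2148]
ee_rot: [3.14, 0.004, -3.141]
wrist_force: [0.2, 0.0, -0.4]
width: 0.0938
finger_force: 0.0
```

Emit:
{"method": "carry_out", "body": {"increments": [[0,[40,0,0],0],[0,[40,0,0],0],[0,[40,0,0],0],[0,[0,0,0],0],[0,[0,0,0],0]]}}

```text
time: 34.95
tool_pos: [0.4004, 0.28, 0.2112]
ee_rot: [-3.141, -0.001, -3.141]
wrist_force: [0.3, 0.1, 0.0]
width: 0.0938
finger_force: 0.0
```

```bash
python3 - <<'E'
from h import *
o=robot.get_obs(); print(o["time"],o["tool_pos"],o["width"],o["wrist_force"].round(1))
for n in ("top","scene"):
    c=robot.get_calibration(n); i=robot.snapshot(n); cv2.imwrite(f"pics/{n}9.png",i)
    # wooden rod pixels near its expected place: saturated orange hue
    h=cv2.cvtColor(i,cv2.COLOR_BGR2HSV); m=cv2.inRange(h,(5,70,40),(20,255,255))
    u,v=proj(c,(.5215,.2803,.07)).astype(int); k=np.zeros_like(m); k[max(v-50,0):v+50,max(u-45,0):u+45]=1
    ys,xs=np.nonzero(m*k); print(n,"rod px bbox",xs.min(),xs.max(),ys.min(),ys.max(),"expected top/foot",proj(c,(.5215,.2803,.15)).round(),proj(c,(.5215,.2803,0)).round())
    # black cartridge's off-white top with dark ring in the bowl
    p=proj(c,(.5215,-.019,.141)).round(1); print(n,"expected ring",p)
    x,y=p.astype(int); g=cv2.cvtColor(i,cv2.COLOR_BGR2GRAY)[y-9:y+10,x-9:x+10]; print(g[::2,::2])
E
```

```text
34.95 [0.40044281 0.27996244 0.21124288] 0.09382192768692042 [0.3 0.1 0. ]
top rod px bbox 227 256 228 255 expected top/foot [232. 232.] [247. 244.]
top expected ring [409.5 231.3]
[[153 191 193 196 193 193 194 188 143 114]
 [194 191 194 193 195 194 193 191 188 147]
 [192 195 192  77  69 100 193 190 192 168]
 [195 162  53  48  71  48  65 193 188 192]
 [191  87  51 191 196 185  50 120 193 195]
 [193  55  51 192 195 191  53  95 191 192]
 [195 116  50 192 195 156  49 152 194 195]
 [193 193  54  52  59  54  83 195 192 191]
 [194 192 192 151 112 151 193 192 194 163]
 [193 192 194 195 194 193 193 193 190 133]]
scene rod px bbox 242 291 155 230 expected top/foot [247. 175.] [255. 224.]
scene expected ring [382.9 242.2]
[[ 89 201 224 223 223 224 227 159  68  74]
 [225 221 224 230 233 230 223 222 223  69]
 [221 223 129  33  17  26  75 229 222 227]
 [221 225  19 190 229 226  23 111 223 223]
 [222 227  25 239 224 227  71  65 224 221]
 [222 226  58  32  90 131  23 105 223 222]
 [225 221 227 167  68  66 136 226 222 223]
 [179 225 222 223 224 224 223 222 225 186]
 [158 193 178 211 225 226 226 194 171 116]
 [ 73 207 156 175 200 187 179 167 153 127]]
```

The rod reads upright at its expected spot. The black ring sits in the bowl within 2 px of the bottomed-out prediction, and the arm is clear.

```bash
python3 -c "
from bench import robot
print(robot.close_job())"
```

```text
the job is handed in; nothing more can be done
None
```

I handed the job in at about 35 s with no verdict returned: the white cartridge with the black one on top is pressed home and held still at about 34 N, the rod stands upright about 0.3 m from the bowl, and the head, mug and glass were never approached.

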